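Set the straightedge against the two register pins

TASK

Before the next print, the aluminium straightedge with the black grip has to be set on the registration board: slide it forward along the board, without lifting it off, until its long front edge is pressed against both red-capped pins at once, then let go and leave it there. Leave the wooden batten where it lies.

Things in the scene. Friction and masses are not known exactly. Their poses are not given: they have to be found in the camera images.
- straightedge_grip (a point): Centre of the upright black grip of the loose aluminium straightedge, 33 mm above its underside. Flat bar 300 mm long (along y), 44 wide (x), 8 thick; its long front edge is 22 mm along +x, which points away from the robot, towards the pins. The grip, mid-bar, is 90 mm long (y), 16 thick (x) and 8 to 58 mm above the underside: pinch it across x from above. About 0.35 kg, lies on the board.
- pin_left_mid (a point): Middle of the left (+y) register pin: fixed, rigid, upright brass pin with a red cap, 20 mm in diameter, 22 mm tall; the point is on its axis, 11 mm above the board. The pins stand about 160 mm apart on the far part of the board, a fixed wooden plate 320 x 400 mm, its top 10 mm above the table, turned by up to 15 degrees. The line through the pins may be askew to it.
- pin_right_mid (a point): Middle of the right (-y) register pin, same as the left one. The way from the straightedge to both pins is clear.
- batten_grip (a point): Centre of a bystander, 25 mm above the table: a loose wooden batten 280 mm long (along x), 44 wide, 10 thick, with a wooden rib 90 mm long and 18 thick on it, 40 mm tall in all. It lies on the table left or right of the board, a yellow slab on the other side. Not to be moved.

How it is judged:
By the outcome, as a careful person would: the job done as asked, in the order asked, and still so for the second after the job is handed in, with the robot touching nothing.
It also fails if it takes over 32 s, if anything falls off the work surface, if the arm or the gripper's body presses on something with over 40 N, if the wrist force passes 120 N, or if a joint passes its speed limit or range.

ROBOT

A 6-joint arm with a two-finger parallel gripper is mounted at the origin on the work surface. World frame = base frame: x ahead of the robot, y to its left, z up, the work surface at z = 0. Lengths are in mm, angles in rad, forces in N, time in s.
With the tool pointing down it reaches from about 350 to 975 mm from the base axis. Payload 7.1 kg.
Tool frame: the origin (TCP) lies at the very end of the fingers, on their centre line; the grasp point (between the pads) lies ctrl.hold_point_z behind it (ctrl.hold_point_z is the distance from the TCP to the grasp point, in mm); z points along the fingers, y is the line along which they close (so a half turn about z gives the same grasp; the last joint's range is limited). The gripper opens to 88 mm and grips with 3 to 60 N. Pads are 20 mm wide; open, the fingers measure 115 mm over their backs; the gripper's body (75 mm by 178 mm) begins 61 mm behind the grasp point.
Start: joints at [-1.302, 0.423, 1.63, -0, 1.089, -0.019], TCP at [177.42, -599.272, 222.675] pointing down, gripper open.
Joint ranges: [-3, 3], [-0.9, 2.11], [0.09, 2.58], [-1.31, 4.45], [0.11, 2.69], [-2.54, 2.54]. Speed limits (rad/s): [2.39, 2.39, 3.01, 3.14, 3.14, 3.14].

INTERFACE

Orientations are given as a rotation vector (axis times angle).
In Python, from workcell import ctrl gives the robot as it stands. The module is installed in compiled form; this text tells all that it offers.
- The arm moves only by the shell command python3 -m creep 'ROWS'. ROWS is JSON, a list of rows, each an object with "translation": the shift along the tool's x, y, z in mm, a list of three; "angular": the turn, a rotation vector about the tool's x, y, z in rad, a list of three; "jaw": the opening, from 0 (shut) to 1 (fully open). A call has exactly 8 rows; each row is the pose to reach, as a shift and turn from the pose commanded when the call began, along the tool's axes at that moment; what a row does not reach only later rows make up. A row lasts 1/8 s, in which the tool goes at most 62.5 mm and 10.7 degrees, less where a joint would pass 70% of its speed; a pose out of reach is approached as far as the arm can. A call with a gripper value outside its range is refused whole. The fingers move at their own pace and stop on an object; the grip force is fixed at half the most. Time passes only in rows, so rows that repeat a pose let the fingers close, or fill a call up. It gives the time, the measured TCP pose, the force, the opening and the grip force at its end, in the units of the state.
- ctrl.get_obs(): the state, without advancing time (a new reading comes with each control period).
- ctrl.get_image(name): name is "side" or "top"; returns the picture (400x640x3 uint8, red, green, blue); there is no depth.
- ctrl.camera_info(name): a dict with "camera_matrix" (3x3 intrinsics, pixels), "distortion" ([k1, k2, p1, p2, k3] as OpenCV has them; the pictures are not rectified), "world_from_camera" (4x4, takes a point from camera to world coordinates). Camera axes: x right, y up, looking along -z (the intrinsics and any distortion apply to the point x, -y, -z); pixel columns grow to the right and rows downward; lengths in mm; the calibration is good to about 2 mm. A picture is of the moment at which its call begins. camera_info takes no time and is no camera call.
- ctrl.close_job(): hands the job in; it is judged then, once.
Trained networks look in the newest picture that a camera, given by its name, has taken for a name from the list of things; names that differ only in an ending like _2 or _b are one class to them, and where a whole thing is asked for, a point or a joint stands for the part that bears it (a point fixed in the world has none). Each returns a list of dicts, best first, with "score" (0 to 1); they miss things now and then, are a little off and sometimes report something else, mostly with a low value. They report only what shows in the picture. A call takes as long as a camera call.
- ctrl.look_for(camera, label): "rect" ([left, top, right, bottom] in pixels, round what is visible of it).
The state is a dict: "t": time; "qpos": joint angles; "qvel": joint speeds; "joint_torque": joint torques, N m; "ee_pos": TCP position; "orientation": TCP orientation; "ft_force": force on the tool from outside, world axes, zero at the start; "moment": the same for the moment, N m; "width": finger opening in mm; "grasp_force": force on a finger pad.
Only numpy, scipy, OpenCV 4.12 (cv2) and the standard library are available. Lean on these libraries where they do the work, as an engineer would, in place of code of your own. Each camera call takes 0.05 s, during which the arm holds its last target. There are 200 camera calls.

## Working session

There is one attempt and no reset: what is moved stays moved. The work goes in short steps, Python scripts to look and compute and a shell command to move; the robot and the scene stay as the last step left them, time stands still between calls to the robot, and variables do not carry over. Pictures are saved under pics/ and viewed, at most 10 in all, crops included, and the job is handed in when it is done.

```bash
mkdir -p pics; cat > h.py <<'E'
import numpy as np, cv2
from workcell import ctrl
from scipy.spatial.transform import Rotation as R
def ray(cam,uv):
    i=ctrl.camera_info(cam); K=np.array(i["camera_matrix"],float); T=np.array(i["world_from_camera"],float)
    p=cv2.undistortPoints(np.array(uv,float).reshape(-1,1,2),K,np.array(i["distortion"],float)).reshape(-1,2)
    d=np.c_[p[:,0],-p[:,1],-np.ones(len(p))]@T[:3,:3].T
    return T[:3,3],d
def onz(cam,uv,z):
    o,d=ray(cam,uv); return o+d*((z-o[2])/d[:,2])[:,None]
def snap(cam,name):
    im=np.array(ctrl.get_image(cam)); cv2.imwrite(f"pics/{name}.png",im[:,:,::-1]); return im
E
python3 - <<'E'
from h import *
for c in("top","side"):
    snap(c,c+"1"); print(c,np.array(ctrl.camera_info(c)["world_from_camera"]).round(2).tolist())
    for l in("straightedge_grip","pin_left_mid","pin_right_mid","batten_grip"):
        for r in ctrl.look_for(c,l)[:3]: print(l,np.round(r["rect"],1),round(r["score"],2))
o=ctrl.get_obs();print(o,ctrl.hold_point_z, R.from_rotvec(o["orientation"]).as_matrix().round(3))
E
```

```text
top [[0.02, 0.98, -0.22, 284.0], [-1.0, 0.02, -0.0, 14.49], [0.0, 0.22, 0.98, 1317.59], [0.0, 0.0, 0.0, 1.0]]
straightedge_grip [290.8 204.  392.8 238.9] 0.61
pin_left_mid [319.4 167.1 324.9 177.3] 0.39
pin_right_mid [288.5 202.9 391.5 236. ] 0.72
batten_grip [185.7 189.4 203.1 283. ] 0.66
batten_grip [374.8 177.6 377.7 185.8] 0.55
side [[0.89, 0.34, -0.3, 316.93], [-0.46, 0.65, -0.61, -518.87], [-0.01, 0.68, 0.74, 719.83], [0.0, 0.0, 0.0, 1.0]]
straightedge_grip [273.6 194.2 324.1 297.7] 0.77
pin_left_mid [336.6 199.2 342.7 205.9] 0.61
pin_right_mid [357.9 244.9 367.6 257.4] 0.51
batten_grip [172.2 132.4 263.4 165.7] 0.56
{'t': 0.5, 'qpos': array([-1.30199236e+00,  4.23116324e-01,  1.62997617e+00, -2.84147356e-05,
        1.08862371e+00, -1.90193071e-02]), 'qvel': array([ 1.37111587e-03, -2.27223433e-03, -7.98528337e-04,  1.82044392e-05,
        1.33474766e-03,  3.68174197e-04]), 'joint_torque': array([ 3.97132553e-04, -5.44141996e+01, -2.73816544e+01,  6.43517263e-02,
        1.76724815e-02, -4.32138643e-05]), 'ee_pos': array([ 177.40280013, -599.21981683,  222.63487913]), 'orientation': array([-3.10899550e+00, -4.50556121e-01,  6.34086572e-05]), 'ft_force': array([ 1.49114305, -0.23410756,  0.38464681]), 'moment': array([ 0.00422027, -0.01559654, -0.01509124]), 'grasp_force': 0.0, 'width': 87.72465394425869} 18.700000000000003 [[ 0.959  0.284 -0.   ]
 [ 0.284 -0.959  0.   ]
 [-0.    -0.    -1.   ]]
```

View pics/top1.png

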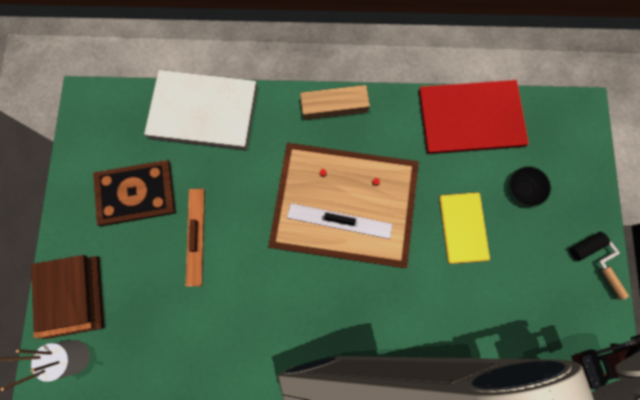

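View pics/side1.png

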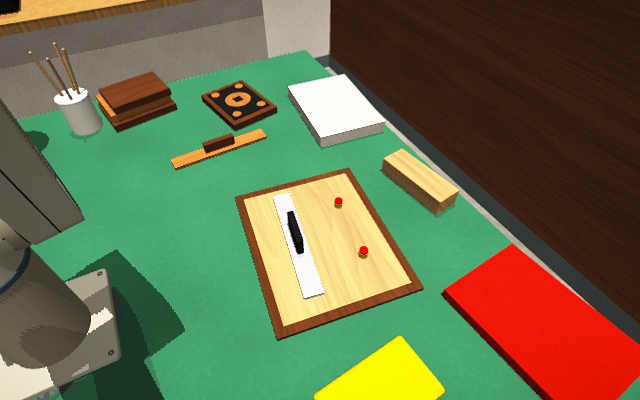

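The pictures show the pins at about (323,172) and (376,181) in top, and (338,202) and (363,251) in side. The bar runs (289,212)–(392,228) in top with its grip at (339,218); the network's top-view hit for pin_right is really the bar. The batten is far to the left. Next I segment by colour.

```bash
cat > m.py <<'E'
from h import *
from scipy.optimize import least_squares
BOX={"top":(275,150,415,255),"side":(240,170,410,335)}
def comps(m,x0,y0,amin):
    n,l,s,c=cv2.connectedComponentsWithStats(m.astype(np.uint8))
    return [(s[i,4],c[i]+[x0,y0],np.argwhere(l==i)[:,::-1]+[x0,y0]) for i in range(1,n) if s[i,4]>=amin]
def proj(cam,P):
    i=ctrl.camera_info(cam); T=np.linalg.inv(np.array(i["world_from_camera"],float))
    p=np.asarray(P)@T[:3,:3].T+T[:3,3]; p=p*[1,-1,-1]
    return cv2.projectPoints(p.reshape(-1,1,3),np.zeros(3),np.zeros(3),np.array(i["camera_matrix"],float),np.array(i["distortion"],float))[0].reshape(-1,2)
def measure(tag,pins=True,bar=True):
    for cam,(x0,y0,x1,y1) in BOX.items():
        im=snap(cam,cam+tag)[y0:y1,x0:x1].astype(int); r,g,b=im[...,0],im[...,1],im[...,2]
        if pins:
            cs=sorted(comps((r>130)&(g<70)&(b<70),x0,y0,6),key=lambda t:-t[0])[:2]
            P=[onz(cam,[c[1]],29)[0] for c in cs]; P.sort(key=lambda p:-p[1])
            print(cam,"pins",np.round(P,1).tolist(),[c[0] for c in cs])
            if len(P)==2: d=P[0]-P[1]; print("  dist",np.linalg.norm(d).round(1),"line ang deg",np.degrees(np.arctan2(-d[0],d[1])).round(2))
        if bar:
            w=(np.minimum(np.minimum(r,g),b)>140)&(abs(r-b)<45); cs=comps(w,x0,y0,40)
            pts=np.vstack([c[2] for c in cs]); W=onz(cam,pts,18)[:,:2].astype(np.float32)
            (c,s,a)=cv2.minAreaRect(W); bx=cv2.boxPoints((c,s,a)); e=max([bx[1]-bx[0],bx[2]-bx[1]],key=np.linalg.norm); e=e*np.sign(e[1])
            print(cam,"bar c",np.round(c,1),"size",np.round(s,1),"ang",np.degrees(np.arctan2(-e[0],e[1])).round(2))
        k=(r<60)&(g<60)&(b<60); cs=sorted(comps(k,x0,y0,30),key=lambda t:-t[0])[:1]
        if cs: print(cam,"grip(z43)",onz(cam,[cs[0][1]],43)[0].round(1),cs[0][0],cs[0][1].round(1))
if __name__=="__main__":
    import sys; measure(sys.argv[1])
E
python3 m.py 2
```

```text
top pins [[645.6, 31.5, 29.0], [622.2, -123.3, 29.0]] [np.int32(28), np.int32(28)]
  dist 156.6 line ang deg -8.59
top bar c [507.1 -19.2] size [300.   44.7] ang -10.45
top grip(z43) [507.2 -18.   43. ] 187 [339.1 219. ]
side pins [[420.2, 36.8, 29.0], [716.4, 32.4, 29.0]] [np.int32(93), np.int32(91)]
  dist 296.2 line ang deg 89.14
side bar c [508.6 -22.2] size [302.9  44.9] ang -10.38
side grip(z43) [508.2 -23.   43. ] 351 [295.1 232.7]
```

```bash
python3 -m creep '[{"translation":[60,-57,0],"angular":[0,0,-0.15],"jaw":1},{"translation":[120,-115,0],"angular":[0,0,-0.3],"jaw":1},{"translation":[160,-155,10],"angular":[0,0,-0.4],"jaw":1},{"translation":[200,-190,20],"angular":[0,0,-0.5],"jaw":1},{"translation":[240,-230,30],"angular":[0,0,-0.6],"jaw":1},{"translation":[280,-270,40],"angular":[0,0,-0.7],"jaw":1},{"translation":[320,-310,50],"angular":[0,0,-0.8],"jaw":1},{"translation":[360,-345,60],"angular":[0,0,-0.9],"jaw":1}]'
python3 - <<'E'
from h import *
for cam,s in(("side",1),("top",1)):
    im=cv2.imread(f"pics/{cam}2.png").astype(int); r,g,b=im[...,2],im[...,1],im[...,0]
    m=((r>150)&(g<60)&(b<60)).astype(np.uint8); n,l,st,c=cv2.connectedComponentsWithStats(m)
    for i in range(1,n):
        if 10<st[i,4]<200: print(cam,st[i],c[i].round(1),onz(cam,[c[i]],29)[0].round(1),onz(cam,[c[i]],26)[0].round(1))
o=ctrl.get_obs();Rm=R.from_rotvec(o["orientation"]).as_matrix()
t=np.array([507.8,-20,120]);print(o["t"],o["ee_pos"],"delta tool",Rm.T@(t-o["ee_pos"]),"yaw y",np.degrees(np.arctan2(Rm[1,1],Rm[0,1])))
E
```

```text
t: 1.6
ee_pos: [423.7, -167.6, 163.4]
orientation: [2.6, 1.762, 0.001]
ft_force: [0.5, -1.0, 0.1]
width: 87.7
grasp_force: 0.0
side [335 197   7   6  33] [338.  199.8] [649.7  31.2  29. ] [651.1  33.6  26. ]
side [360 246   8   8  50] [363.5 249.6] [ 625.9 -125.4   29. ] [ 627.2 -123.7   26. ]
top [321 170   5   5  19] [322.6 172.3] [646.8  31.6  29. ] [647.6  31.6  26. ]
top [373 179   6   5  22] [375.7 181.1] [ 623.3 -123.    29. ] [ 624.1 -123.3   26. ]
1.6 [ 423.72197266 -167.61592713  163.43130695] delta tool [168.27258581  23.29555157  43.44547376] yaw y -21.766085078301575
```

```bash
python3 -m creep '[{"translation":[50,7,13],"angular":[0,0,-0.06],"jaw":1},{"translation":[100,14,26],"angular":[0,0,-0.12],"jaw":1},{"translation":[140,20,38],"angular":[0,0,-0.17],"jaw":1},{"translation":[168,23.5,45],"angular":[0,0,-0.2],"jaw":1},{"translation":[168,23.5,55],"angular":[0,0,-0.2],"jaw":1},{"translation":[168,23.5,85],"angular":[0,0,-0.2],"jaw":1},{"translation":[168,23.5,115],"angular":[0,0,-0.2],"jaw":1},{"translation":[168,23.5,134],"angular":[0,0,-0.2],"jaw":1}]'
python3 - <<'E'
from h import *
snap("side","side3")
E
```

```text
t: 2.6
ee_pos: [506.2, -23.3, 28.0]
orientation: [-2.416, -2.007, 0.002]
ft_force: [0.3, -0.3, -0.1]
width: 87.7
grasp_force: 0.0
```

View pics/side3.png

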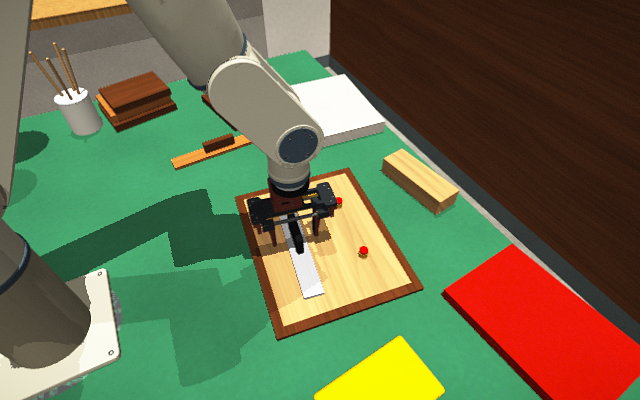

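The fingers straddle the grip (around (295,232)), so I close.

```bash
python3 -m creep '[{"translation":[0,0,0],"angular":[0,0,0],"jaw":0},{"translation":[0,0,0],"angular":[0,0,0],"jaw":0},{"translation":[0,0,0],"angular":[0,0,0],"jaw":0},{"translation":[0,0,0],"angular":[0,0,0],"jaw":0},{"translation":[0,0,0],"angular":[0,0,0],"jaw":0},{"translation":[0,0,0],"angular":[0,0,0],"jaw":0},{"translation":[0,0,0],"angular":[0,0,0],"jaw":0},{"translation":[0,0,0],"angular":[0,0,0],"jaw":0}]'
python3 - <<'E'
from h import *
o=ctrl.get_obs();Rm=R.from_rotvec(o["orientation"]).as_matrix();print(Rm.round(4))
pm=np.array([ (648.2+624.5)/2,(31.4-124)/2]);n=np.array([np.cos(np.radians(-8.6)),np.sin(np.radians(-8.6))])
p=o["ee_pos"][:2];k=(pm-p)@n-32;print("push",k,"tool",Rm.T@np.r_[n*k,0], o["ft_force"],o["moment"])
E
```

```text
t: 3.65
ee_pos: [507.9, -22.3, 29.4]
orientation: [2.415, 2.009, 0.001]
ft_force: [1.8, -0.3, -0.6]
width: 15.9
grasp_force: 30.0
[[ 1.819e-01  9.833e-01  1.000e-03]
 [ 9.833e-01 -1.819e-01 -1.000e-04]
 [ 1.000e-04  1.000e-03 -1.000e+00]]
push 98.59226672689203 tool [3.23490609e+00 9.85391355e+01 9.59745809e-02] [ 1.81184764 -0.29370072 -0.55080447] [-0.00688587 -0.24139764  0.03113263]
```

```bash
python3 -m creep '[{"translation":[0,8,0.5],"angular":[0,0,0],"jaw":0},{"translation":[0,20,0.5],"angular":[0,0,-0.005],"jaw":0},{"translation":[1,34,0.5],"angular":[0,0,-0.01],"jaw":0},{"translation":[1,48,0.5],"angular":[0,0,-0.02],"jaw":0},{"translation":[2,62,0.5],"angular":[0,0,-0.025],"jaw":0},{"translation":[2,74,0.5],"angular":[0,0,-0.032],"jaw":0},{"translation":[3,83,0.5],"angular":[0,0,-0.032],"jaw":0},{"translation":[3,88,0.5],"angular":[0,0,-0.032],"jaw":0}]'
cat > s.py <<'E'
from h import *
o=ctrl.get_obs();Rm=R.from_rotvec(o["orientation"]).as_matrix()
print(o["t"],o["ee_pos"].round(2),"F",np.round(o["ft_force"],2),"Ftool",(Rm.T@o["ft_force"]).round(2),"M",np.round(o["moment"],3),"yaw",np.degrees(np.arctan2(Rm[1,1],Rm[0,1])).round(2))
E
python3 s.py; python3 -c "
from h import *
im=snap('side','side4')[150:350,230:430]; cv2.imwrite('pics/s4c.png',cv2.resize(im[:,:,::-1],None,fx=3,fy=3,interpolation=2))"
```

```text
t: 4.65
ee_pos: [593.0, -35.2, 28.8]
orientation: [-2.38, -2.045, 0.005]
ft_force: [-13.7, 2.4, 16.4]
width: 16.1
grasp_force: 30.0
4.65 [593.01 -35.2   28.79] F [-13.69   2.38  16.39] Ftool [  0.29 -13.97 -16.32] M [ 0.032  2.166 -0.063] yaw -8.65
```

View pics/s4c.png

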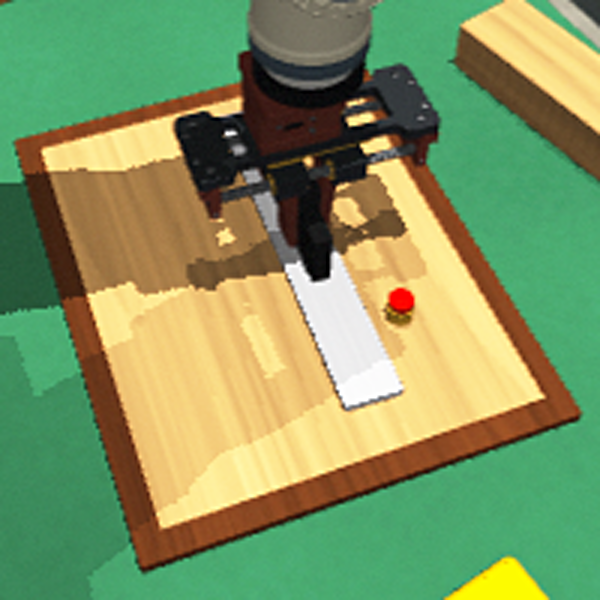

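The bar sits about 11 mm short of the pins, on the board, with no pin touched yet (right pin at crop (400,310)). I ease the downward force and approach slowly.

```bash
python3 -m creep '[{"translation":[0,0,-0.3],"angular":[0,0,0],"jaw":0},{"translation":[0,1,-0.4],"angular":[0,0,0],"jaw":0},{"translation":[0,2,-0.4],"angular":[0,0,0],"jaw":0},{"translation":[0,3,-0.4],"angular":[0,0,0],"jaw":0},{"translation":[0,4,-0.4],"angular":[0,0,0],"jaw":0},{"translation":[0,5,-0.4],"angular":[0,0,0],"jaw":0},{"translation":[0,6,-0.4],"angular":[0,0,0],"jaw":0},{"translation":[0,7,-0.4],"angular":[0,0,0],"jaw":0}]'; python3 s.py; python3 -m creep '[{"translation":[0,0.5,0],"angular":[0,0,0],"jaw":0},{"translation":[0,1,0],"angular":[0,0,0],"jaw":0},{"translation":[0,1.5,0],"angular":[0,0,0],"jaw":0},{"translation":[0,2,0],"angular":[0,0,0],"jaw":0},{"translation":[0,2,0],"angular":[0,0,0],"jaw":0},{"translation":[0,2,0],"angular":[0,0,0],"jaw":0},{"translation":[0,2,0],"angular":[0,0,0],"jaw":0},{"translation":[0,2,0],"angular":[0,0,0],"jaw":0}]'; python3 s.py
```

```text
t: 5.7
ee_pos: [601.5, -36.4, 29.3]
orientation: [2.383, 2.048, 0.0]
ft_force: [0.0, -0.0, -4.0]
width: 15.9
grasp_force: 30.0
5.7 [601.52 -36.4   29.25] F [ 0.04 -0.02 -4.  ] Ftool [-0.01  0.04  4.  ] M [-0.07  -0.107 -0.024] yaw -8.65
t: 6.7
ee_pos: [603.4, -36.7, 29.3]
orientation: [-2.383, -2.048, 0.0]
ft_force: [0.4, -0.5, -3.9]
width: 15.8
grasp_force: 30.0
6.7 [603.36 -36.67  29.25] F [ 0.45 -0.5  -3.92] Ftool [-0.42  0.52  3.92] M [-0.067 -0.011  0.022] yaw -8.65
```

Fz of about −4 N equals the bar's weight, so it is hovering by tenths of a mm. I set it back down and go on creeping.

```bash
python3 -m creep '[{"translation":[0,0,0.15],"angular":[0,0,0],"jaw":0},{"translation":[0,0,0.25],"angular":[0,0,0],"jaw":0},{"translation":[0,0,0.25],"angular":[0,0,0],"jaw":0},{"translation":[0,0.3,0.25],"angular":[0,0,0],"jaw":0},{"translation":[0,0.6,0.25],"angular":[0,0,0],"jaw":0},{"translation":[0,0.9,0.25],"angular":[0,0,0],"jaw":0},{"translation":[0,1.2,0.25],"angular":[0,0,0],"jaw":0},{"translation":[0,1.2,0.25],"angular":[0,0,0],"jaw":0}]'; python3 s.py; python3 -c "
from h import *
im=snap('side','side5')[150:350,230:430]; cv2.imwrite('pics/s5c.png',cv2.resize(im[:,:,::-1],None,fx=3,fy=3,interpolation=2))"
```

```text
t: 7.7
ee_pos: [604.6, -36.9, 29.0]
orientation: [2.383, 2.048, 0.0]
ft_force: [-0.0, 0.2, -4.7]
width: 15.8
grasp_force: 30.0
7.7 [604.59 -36.88  29.  ] F [-0.    0.24 -4.68] Ftool [ 0.24 -0.04  4.68] M [-0.048 -0.095  0.008] yaw -8.65
```

View pics/s5c.png

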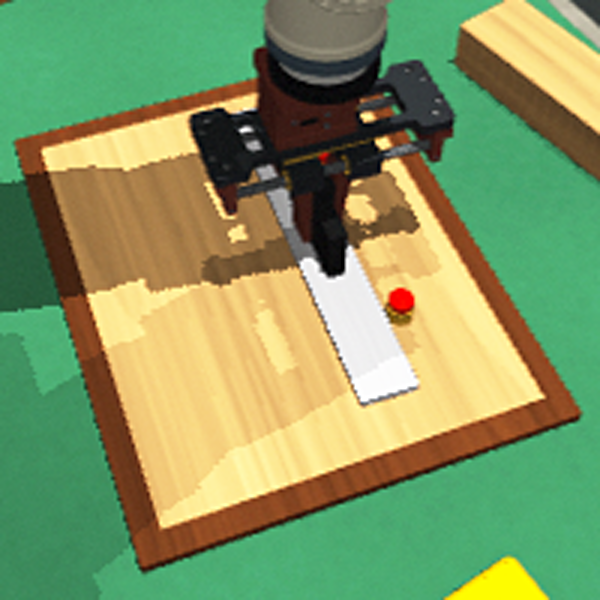

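Right pin at crop (400,305), edge nearly touching, no contact force yet. I lower a bit more, without advancing.

```bash
python3 -m creep '[{"translation":[0,0,0.05],"angular":[0,0,0],"jaw":0},{"translation":[0,0,0.1],"angular":[0,0,0],"jaw":0},{"translation":[0,0,0.15],"angular":[0,0,0],"jaw":0},{"translation":[0,0,0.2],"angular":[0,0,0],"jaw":0},{"translation":[0,0,0.25],"angular":[0,0,0],"jaw":0},{"translation":[0,0,0.3],"angular":[0,0,0],"jaw":0},{"translation":[0,0,0.3],"angular":[0,0,0],"jaw":0},{"translation":[0,0,0.3],"angular":[0,0,0],"jaw":0}]'; python3 s.py
```

```text
t: 8.75
ee_pos: [604.6, -36.9, 28.8]
orientation: [2.383, 2.047, 0.0]
ft_force: [-0.4, 1.0, -1.7]
width: 15.7
grasp_force: 30.0
8.75 [604.63 -36.86  28.77] F [-0.4   0.99 -1.74] Ftool [ 0.92 -0.54  1.74] M [-0.203  0.044 -0.016] yaw -8.65
```

```bash
python3 -m creep '[{"translation":[0,0,0.1],"angular":[0,0,0],"jaw":0},{"translation":[0,0.3,0.15],"angular":[0,0,0],"jaw":0},{"translation":[0,0.6,0.15],"angular":[0,0,0],"jaw":0},{"translation":[0,0.9,0.15],"angular":[0,0,0],"jaw":0},{"translation":[0,1.2,0.15],"angular":[0,0,0],"jaw":0},{"translation":[0,1.5,0.15],"angular":[0,0,0],"jaw":0},{"translation":[0,1.5,0.15],"angular":[0,0,0],"jaw":0},{"translation":[0,1.5,0.15],"angular":[0,0,0],"jaw":0}]'; python3 s.py
```

```text
t: 9.75
ee_pos: [604.7, -36.8, 28.8]
orientation: [-2.381, -2.046, 0.003]
ft_force: [-7.8, 2.8, 7.5]
width: 15.8
grasp_force: 30.0
9.75 [604.71 -36.85  28.77] F [-7.82  2.76  7.5 ] Ftool [ 1.56 -8.16 -7.48] M [-0.005  1.106  0.025] yaw -8.65
```

```bash
python3 -m creep '[{"translation":[0,0.3,-0.1],"angular":[0,0,0],"jaw":0},{"translation":[0,0.6,-0.1],"angular":[0,0,0],"jaw":0},{"translation":[0,0.9,-0.1],"angular":[0,0,0],"jaw":0},{"translation":[0,1.2,-0.1],"angular":[0,0,0],"jaw":0},{"translation":[0,1.5,-0.1],"angular":[0,0,0],"jaw":0},{"translation":[0,1.5,-0.1],"angular":[0,0,0],"jaw":0},{"translation":[0,1.5,-0.1],"angular":[0,0,0],"jaw":0},{"translation":[0,1.5,-0.1],"angular":[0,0,0],"jaw":0}]'; python3 s.py; python3 -c "
from h import *
im=snap('side','side6'); a=cv2.resize(im[230:310,310:390],None,fx=5,fy=5,interpolation=2); b=cv2.resize(im[170:250,300:380],None,fx=5,fy=5,interpolation=2)
cv2.imwrite('pics/s6c.png',np.hstack([b,a])[:,:,::-1])"
```

```text
t: 10.75
ee_pos: [605.5, -37.1, 28.8]
orientation: [-2.38, -2.046, 0.004]
ft_force: [-8.1, 3.1, 8.4]
width: 15.7
grasp_force: 30.0
10.75 [605.48 -37.06  28.79] F [-8.08  3.09  8.39] Ftool [ 1.84 -8.49 -8.36] M [ 0.016  1.452 -0.066] yaw -8.65
```

View pics/s6c.png

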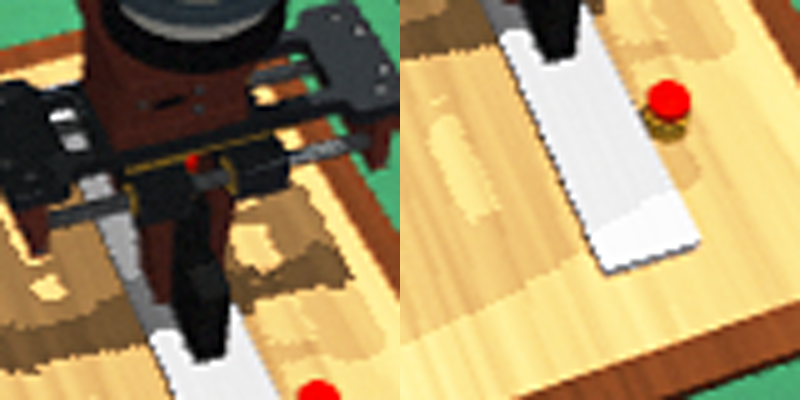

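It is sliding under friction (about 0.7 × load), and the right pin, right panel (668,105), still shows a hair's gap. I go on.

```bash
python3 -m creep '[{"translation":[0,0.3,-0.1],"angular":[0,0,0],"jaw":0},{"translation":[0,0.6,-0.1],"angular":[0,0,0],"jaw":0},{"translation":[0,0.9,-0.1],"angular":[0,0,0],"jaw":0},{"translation":[0,1.2,-0.1],"angular":[0,0,0],"jaw":0},{"translation":[0,1.5,-0.1],"angular":[0,0,0],"jaw":0},{"translation":[0,1.5,-0.1],"angular":[0,0,0],"jaw":0},{"translation":[0,1.5,-0.1],"angular":[0,0,0],"jaw":0},{"translation":[0,1.5,-0.1],"angular":[0,0,0],"jaw":0}]'; python3 s.py;  python3 -m creep '[{"translation":[0,0.3,0],"angular":[0,0,0],"jaw":0},{"translation":[0,0.6,0],"angular":[0,0,0],"jaw":0},{"translation":[0,0.9,0],"angular":[0,0,0],"jaw":0},{"translation":[0,1.2,0],"angular":[0,0,0],"jaw":0},{"translation":[0,1.5,0],"angular":[0,0,0],"jaw":0},{"translation":[0,1.5,0],"angular":[0,0,0],"jaw":0},{"translation":[0,1.5,0],"angular":[0,0,0],"jaw":0},{"translation":[0,1.5,0],"angular":[0,0,0],"jaw":0}]'; python3 s.py
```

```text
t: 11.8
ee_pos: [607.1, -37.4, 28.8]
orientation: [-2.381, -2.045, 0.004]
ft_force: [-7.3, 1.3, 8.6]
width: 15.7
grasp_force: 30.0
11.8 [607.1  -37.41  28.78] F [-7.31  1.32  8.62] Ftool [ 0.2  -7.46 -8.59] M [-0.061  1.461 -0.136] yaw -8.66
t: 12.8
ee_pos: [607.2, -37.4, 28.8]
orientation: [-2.379, -2.044, 0.007]
ft_force: [-13.4, 2.9, 13.8]
width: 15.9
grasp_force: 30.0
12.8 [607.23 -37.42  28.85] F [-13.38   2.94  13.82] Ftool [  0.89 -13.76 -13.73] M [ 0.08   2.242 -0.109] yaw -8.66
```

```bash
python3 -m creep '[{"translation":[0,0.3,-0.15],"angular":[0,0,0],"jaw":0},{"translation":[0,0.6,-0.15],"angular":[0,0,0],"jaw":0},{"translation":[0,0.9,-0.15],"angular":[0,0,0],"jaw":0},{"translation":[0,1.2,-0.15],"angular":[0,0,0],"jaw":0},{"translation":[0,1.5,-0.15],"angular":[0,0,0],"jaw":0},{"translation":[0,1.5,-0.15],"angular":[0,0,0],"jaw":0},{"translation":[0,1.5,-0.15],"angular":[0,0,0],"jaw":0},{"translation":[0,1.5,-0.15],"angular":[0,0,0],"jaw":0}]'; python3 s.py; python3 -c "
from h import *
im=snap('side','side7'); a=cv2.resize(im[230:310,310:390],None,fx=5,fy=5,interpolation=2); t=snap('top','top7'); b=cv2.resize(t[145:225,300:400],None,fx=5,fy=5,interpolation=2)
cv2.imwrite('pics/s7c.png',np.hstack([b[:,:400],a])[:,:,::-1])"
```

```text
t: 13.8
ee_pos: [607.3, -37.4, 28.9]
orientation: [-2.377, -2.043, 0.01]
ft_force: [-16.9, 3.1, 17.3]
width: 16.0
grasp_force: 30.0
13.8 [607.26 -37.44  28.88] F [-16.86   3.12  17.33] Ftool [  0.54 -17.3  -17.16] M [ 0.281  2.928 -0.125] yaw -8.66
```

View pics/s7c.png

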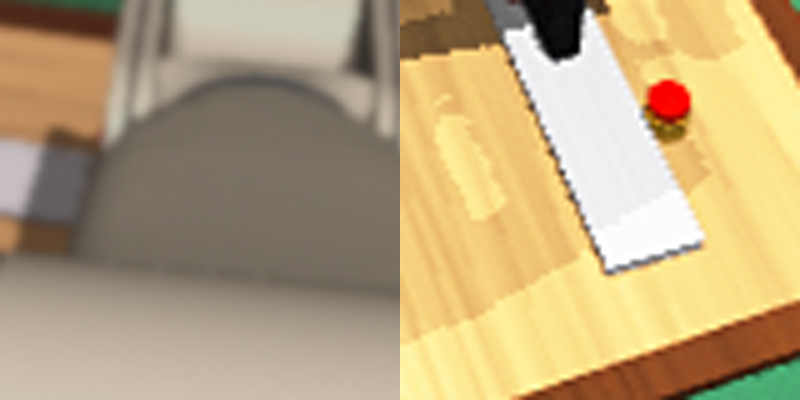

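```bash
python3 -m creep '[{"translation":[0,0,-0.15],"angular":[0,0,0],"jaw":0},{"translation":[0,0,-0.3],"angular":[0,0,0],"jaw":0},{"translation":[0,0,-0.4],"angular":[0,0,0],"jaw":0},{"translation":[0,0,-0.5],"angular":[0,0,0],"jaw":0},{"translation":[0,0,-0.5],"angular":[0,0,0],"jaw":0},{"translation":[0,0,-0.5],"angular":[0,0,0],"jaw":0},{"translation":[0,0,-0.5],"angular":[0,0,0],"jaw":0},{"translation":[0,0,-0.5],"angular":[0,0,0],"jaw":0}]'; python3 s.py
```

```text
t: 14.9
ee_pos: [607.3, -37.4, 28.9]
orientation: [-2.377, -2.043, 0.01]
ft_force: [-15.2, 2.8, 12.1]
width: 16.1
grasp_force: 30.0
14.9 [607.3  -37.43  28.91] F [-15.23   2.77  12.14] Ftool [  0.44 -15.59 -11.99] M [ 0.216  2.666 -0.121] yaw -8.66
```

Load now exceeds what friction can explain, so at least one pin is in contact, probably the right (Mz < 0). I twist the left end forward to feel for the left pin.

```bash
python3 -m creep '[{"translation":[0,0,-0.2],"angular":[0,0,0.003],"jaw":0},{"translation":[0,0,-0.4],"angular":[0,0,0.006],"jaw":0},{"translation":[0,0,-0.5],"angular":[0,0,0.009],"jaw":0},{"translation":[0,0,-0.5],"angular":[0,0,0.012],"jaw":0},{"translation":[0,0,-0.5],"angular":[0,0,0.012],"jaw":0},{"translation":[0,0,-0.5],"angular":[0,0,0.012],"jaw":0},{"translation":[0,0,-0.5],"angular":[0,0,0.012],"jaw":0},{"translation":[0,0,-0.5],"angular":[0,0,0.012],"jaw":0}]'; python3 s.py
```

```text
t: 15.9
ee_pos: [607.3, -37.5, 28.9]
orientation: [-2.388, -2.031, 0.011]
ft_force: [-13.3, 3.2, 7.9]
width: 15.9
grasp_force: 30.1
15.9 [607.34 -37.48  28.9 ] F [-13.3    3.21   7.93] Ftool [  1.02 -13.72  -7.8 ] M [0.481 2.383 0.553] yaw -9.26
```

```bash
python3 -m creep '[{"translation":[0,0.3,-0.2],"angular":[0,0,-0.003],"jaw":0},{"translation":[0,0.6,-0.2],"angular":[0,0,-0.006],"jaw":0},{"translation":[0,1,-0.3],"angular":[0,0,-0.008],"jaw":0},{"translation":[0,1,-0.3],"angular":[0,0,-0.008],"jaw":0},{"translation":[0,1,-0.3],"angular":[0,0,-0.008],"jaw":0},{"translation":[0,1,-0.3],"angular":[0,0,-0.008],"jaw":0},{"translation":[0,1,-0.3],"angular":[0,0,-0.008],"jaw":0},{"translation":[0,1,-0.3],"angular":[0,0,-0.008],"jaw":0}]'; python3 s.py
```

```text
t: 16.9
ee_pos: [607.4, -37.5, 29.0]
orientation: [-2.38, -2.038, 0.013]
ft_force: [-16.7, 3.6, 8.9]
width: 15.8
grasp_force: 30.0
16.9 [607.38 -37.46  28.96] F [-16.66   3.61   8.88] Ftool [  1.   -17.12  -8.69] M [0.387 2.776 0.121] yaw -8.85
```

Mz is nearly balanced under about 17 N push: both pins bear. I relax the push part way and open.

```bash
python3 -m creep '[{"translation":[0,-0.8,0],"angular":[0,0,0],"jaw":0},{"translation":[0,-1.6,0],"angular":[0,0,0],"jaw":0},{"translation":[0,-2.2,0],"angular":[0,0,0],"jaw":0},{"translation":[0,-2.2,0],"angular":[0,0,0],"jaw":0.25},{"translation":[0,-2.2,0],"angular":[0,0,0],"jaw":0.5},{"translation":[0,-2.2,0],"angular":[0,0,0],"jaw":0.6},{"translation":[0,-2.2,0],"angular":[0,0,0],"jaw":0.6},{"translation":[0,-2.2,0],"angular":[0,0,0],"jaw":0.6}]'; python3 s.py
python3 -m creep '[{"translation":[0,0,-8],"angular":[0,0,0],"jaw":0.6},{"translation":[0,0,-25],"angular":[0,0,0],"jaw":0.6},{"translation":[0,0,-50],"angular":[0,0,0],"jaw":0.6},{"translation":[0,0,-85],"angular":[0,0,0],"jaw":0.6},{"translation":[0,0,-120],"angular":[0,0,0],"jaw":0.6},{"translation":[0,-50,-120],"angular":[0,0,0],"jaw":0.6},{"translation":[0,-105,-120],"angular":[0,0,0],"jaw":0.6},{"translation":[0,-160,-120],"angular":[0,0,0],"jaw":0.6}]'; python3 s.py; python3 m.py 8; python3 -c "
from h import *
im=cv2.imread('pics/side8.png')[170:320,270:420]; cv2.imwrite('pics/s8c.png',cv2.resize(im,None,fx=4,fy=4,interpolation=2))"
```

```text
t: 17.9
ee_pos: [611.2, -37.9, 30.4]
orientation: [2.387, 2.042, 0.001]
ft_force: [0.3, 0.1, 0.7]
width: 52.6
grasp_force: 0.0
17.9 [611.17 -37.88  30.38] F [0.32 0.08 0.66] Ftool [ 0.13  0.31 -0.66] M [ 0.016 -0.078  0.006] yaw -8.89
t: 18.9
ee_pos: [451.5, -12.9, 151.4]
orientation: [2.386, 2.042, 0.002]
ft_force: [0.2, -0.2, -0.1]
width: 52.6
grasp_force: 0.0
18.9 [451.46 -12.94 151.4 ] F [ 0.21 -0.17 -0.08] Ftool [-0.13  0.23  0.08] M [-0.074 -0.089  0.009] yaw -8.89
top pins [[646.2, 31.3, 29.0], [622.2, -123.3, 29.0]] [np.int32(28), np.int32(26)]
  dist 156.4 line ang deg -8.81
top bar c [511.8 -19.2] size [299.8 233.8] ang -8.81
top grip(z43) [607.2 -29.7  43. ] 191 [343.7 184.7]
side pins [[709.4, -25.5, 29.0], [625.7, -125.7, 29.0]] [np.int32(180), np.int32(52)]
  dist 130.6 line ang deg -39.9
side bar c [606.9 -36.6] size [302.6  45. ] ang -8.69
side grip(z43) [500.4 156.2  43. ] 703 [262.4 184.2]
```

View pics/s8c.png

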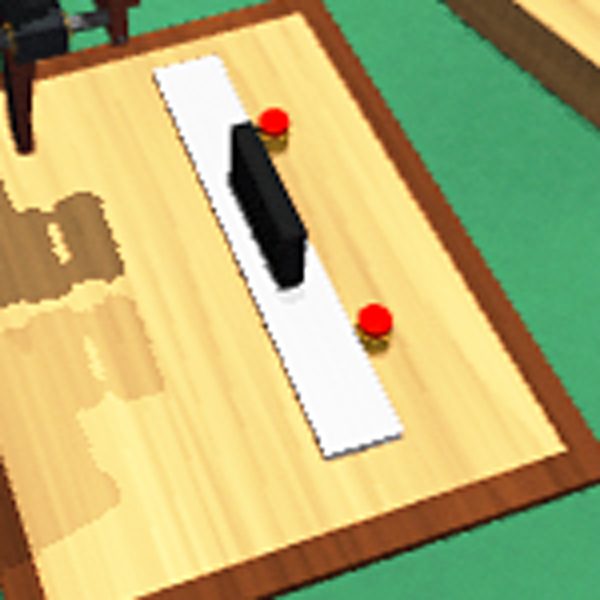

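The final picture shows the bar flat on the board, with its front edge against both pins (crop (274,125) and (375,325)). The bar angle of about −8.75° matches the pin line, the gripper is clear and the batten is untouched.

```bash
python3 -c "
from workcell import ctrl
print(ctrl.close_job())"
```

```text
the job is handed in; nothing more can be done
None
```

The straightedge is set against both red-capped pins and released, the batten is untouched, and the job was handed in at about 19 s; during the last 15 mm of the slide the bar briefly hung from the gripper, at most a few tenths of a millimetre clear of the board, before I pressed it back down.

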